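# Weigh the part-used ink tins

### The arm

A 6-joint arm with a two-finger parallel gripper is mounted at the origin on the work surface. World frame = base frame: x ahead of the robot, y to its left, z up, the work surface at z = 0. Lengths are in m, angles in rad, forces in N, time in s.
With the tool pointing down it reaches from about 0.325 to 0.925 m from the base axis. Payload 3.1 kg.
Tool frame: the origin (TCP) lies on the centre line of the jaws, within the pads' length; the fingertips stand 17 mm ahead of it and the grasp point (between the pads) lies 2 mm behind it (bot.finger_overhang is the distance from the TCP to the fingertips, in m); z points along the fingers, y is the line along which they close (so a half turn about z gives the same grasp; the last joint's range is limited). The gripper opens to 85 mm and grips with 20 to 120 N. Pads are 22 mm wide; open, the fingers measure 114 mm over their backs; the gripper's body (76 mm by 85 mm) begins 54 mm behind the grasp point. The pads swing forward as they close: fully open they stand 13 mm farther back than shut.
Start: joints at [-1.408, 0.217, 1.613, -0, 1.311, -0.112], TCP at [0.17, -0.602, 0.248] pointing down, gripper open.
Joint ranges: [-2.75, 2.75], [-0.78, 2.1], [0.31, 2.55], [-1.13, 4.27], [0.13, 2.63], [-2.58, 2.58]. Speed limits (rad/s): [2.79, 2.79, 3.14, 3.14, 3.14, 3.14].

### API

Orientations are given as a unit quaternion [w, x, y, z].
In Python, from station import sensors, eyes, order, bot gives the robot as it stands.
- The arm moves only by the tool step_arm, never from a script. Its argument "deltas" is text: rows parted by semicolons, each of 6 numbers parted by spaces: the shift along the tool's x, y, z scaled (see below), then the turn, a rotation vector about the tool's x, y, z scaled (see below). A call has 1 to 8 rows; each row is the pose to reach, as a shift and turn from the pose commanded when the call began, along the tool's axes at that moment, turning the shorter way round; what a row does not reach only later rows make up. The controller multiplies each number of a shift by 0.3 m and each number of a turn by 180 degrees. A row lasts 1/8 s, in which the tool goes at most 62.5 mm and 10.7 degrees, less where a joint would pass 70% of its speed; a pose out of reach is approached as far as the arm can. A call with a number of a shift or a turn outside -1 to 1 is refused whole. A call with a gripper value outside its range is refused whole. "grip" is the opening, from -1 (shut) to 1 (fully open), so that 0 is half open, set as the call begins (left out, the last holds). The fingers move at their own pace and stop on an object; the grip force is fixed at half the most. Time passes only in rows, so rows that repeat a pose let the fingers close. It gives the time, the measured TCP pose, the force, the opening and the grip force at its end, in the units of the state.
- sensors.sense(): the state, without advancing time (a new reading comes with each control period).
- eyes.read_camera(name): name is "side" or "top" or "wrist"; returns (picture, depth): 420x560x3 uint8, red, green, blue; 420x560 float32, m along the optical axis (not along the pixel's ray), 0 where there is no reading.
- eyes.calibration(name): a dict with "fov_y" (degrees; the focal length in pixels is half the picture's height over the tangent of half this angle, whatever the lens; pixels are square), "cx", "cy" (the principal point, pixels), "world_from_camera" (4x4, takes a point from camera to world coordinates); the wrist camera has in their place "T_tool_cam" (4x4, takes a point from camera to tool coordinates, whose origin is the TCP and whose axes are the flange's). Camera axes: x right, y down, z forward; pixel columns grow to the right and rows downward; lengths in m; the calibration is good to about 2 mm. A picture is of the moment at which its call begins: read the wrist's pose just before it. calibration takes no time and is no camera call.
- order.job_done(): hands the job in; it is judged then, once.
Trained networks look in the newest picture that a camera, given by its name, has taken for a name from the list of things; names that differ only in an ending like _2 or _b are one class to them, and where a whole thing is asked for, a point or a joint stands for the part that bears it (a point fixed in the world has none). Each returns a list of dicts, best first, with "confidence" (0 to 1); they miss things now and then, are a little off and sometimes report something else, mostly with a low value. They report only what shows in the picture. A call takes as long as a camera call. They do not tell look-alikes from the thing itself.
- eyes.look_for(camera, query): "point" ([column, row] in pixels, amid what is visible of it).
- eyes.masks_of(camera, query): "region" (420x560 bool, what is visible of it) and "point" ([column, row] in pixels, amid what is visible of it).
The state is a dict: "time_s": time; "qpos": joint angles; "dq": joint speeds; "effort": joint torques, N m; "position": TCP position; "ee_rot": TCP orientation; "force": force on the tool from outside, world axes, zero at the start; "moment": the same for the moment, N m; "grip_width": opening from 0.0 (shut) to 1.0 (fully open); "finger_force": force on a finger pad.
Only numpy, scipy, OpenCV 4.12 (cv2) and the standard library are available. Lean on these libraries where they do the work, as an engineer would, in place of code of your own. Each camera call takes 0.05 s, during which the arm holds its last target. There are 200 camera calls.

### The job

Weigh all the part-used ink tins together: draw the bolt of the weight case and slide its lid fully open, stand every tin upright in the rectangular goods pan of the scale, and put brass weights on the round plate until the needle comes to rest inside the dark band of the dial. Leave the scale loaded like that, with every weight that is not on the plate back in the case the lid slid fully shut and the bolt shot home again, and do not disturb the roller, the mug or the die block.

Things in the scene. Friction and masses are not known exactly. Their poses are not given: they have to be found in the camera images.
- tin1_c (a point): ink tin; a lever-lid steel tin of ink with a plain paper band, upright cylinder 52 mm in diameter and 60 mm tall, point half-way up on its axis, z up along the axis. Part used: 80 to 185 g, not known beforehand. Two or three tins are present at a start.
- tin2_c (a point): ink tin, like tin1 (52 mm diameter, 60 mm tall, the point half-way up)
- tin3_c (a point): ink tin, like tin1 (52 mm diameter, 60 mm tall, the point half-way up)
- tin4_c (a point): ink tin, like tin1 (52 mm diameter, 60 mm tall, the point half-way up)
- weight_200a_c (a point): weight; brass 200 g weight, a cylinder 28 mm in diameter and 35 mm tall with a knob of 17 mm diameter on top, 48 mm tall in all; the point is half-way up (24 mm above its foot), z up. At the start it stands in one compartment of the case.
- weight_200b_c (a point): weight; brass 200 g weight, a cylinder 28 mm in diameter and 35 mm tall with a knob of 17 mm diameter on top, 48 mm tall in all; the point is half-way up (24 mm above its foot), z up. At the start it stands in one compartment of the case.
- weight_100_c (a point): weight; brass 100 g weight, a cylinder 22 mm in diameter and 31 mm tall with a knob of 13 mm diameter on top, 44 mm tall in all; the point is half-way up (22 mm above its foot), z up. At the start it stands in one compartment of the case.
- weight_50_c (a point): weight; brass 50 g weight, a cylinder 17 mm in diameter and 27 mm tall with a knob of 10 mm diameter on top, 40 mm tall in all; the point is half-way up (20 mm above its foot), z up. At the start it stands in one compartment of the case.
- scale: two-pan counter scale, fixed to the bench: green casing 105 (x) by 290 (y) mm, 60 mm tall, with a bearing block and an upright white dial plate (60 mm wide in y, 6 mm thick, top 210 mm above the bench) at its middle. Origin under the middle of the casing on the bench; y runs along the beam towards the goods pan, z up.
- goods_pan_floor (a point): middle of the floor of the goods pan: aluminium, rectangular, 200 (scale's x) by 130 (scale's y) mm outside, 196 by 126 mm inside, rim 12 mm above the floor. The pan stays level as it rises and sinks; axes like the scale's. Its floor is 113 mm above the bench when the beam is level and moves 17 mm up or down from there; its centre is 120 mm from the pivot.
- weight_plate_floor (a point): middle of the top of the weight plate: flat round brass plate 150 mm in diameter, no rim, 3 mm thick, on the other side of the scale, 120 mm from the pivot, 113 mm above the bench when level. Stays level; axes like the scale's.
- beam (a joint): tilt of beam and needle (rad): 0 level, positive when the goods pan is down, stops at +-0.14. Springy: about 0.0012 rad for each gram by which one side is heavier (0.060 for 50 g), so on a stop beyond about 117 g; where a thing lies in a pan makes no difference. Settles in about 1.5 s.
- needle_tip (a point): tip of the thin red needle, in front of the dial plate's +x face (one like it is on the other face), 120 mm above the beam's pivot; it swings along the scale's y, towards the goods pan when that is the heavier. The dark band at the top middle of the dial, 9 mm wide, covers -0.04 to +0.04 rad.
- case: wooden weight case, fixed to the bench: outside 236 (x) by 136 (y) mm, walls 8 mm thick, top of the walls 59 mm and lid rails 64 mm above the bench. Origin under its middle on the bench; x points the way the lid opens, y to the side that carries the bolt, z up.
- case_floor (a point): middle of the case's inner floor, 8 mm above the bench, axes like the case's; inside 220 (x) by 120 (y) mm. Strips 12 mm tall, 3 mm thick part four compartments centred at x = -88, -46, -4 and +38 mm; beyond x = +70 mm is a solid wooden block 40 mm tall. Any weight may stand, free, in any compartment, near its middle.
- lid (a joint): opening of the case's sliding wooden lid (m), 6 mm thick, top 65 mm above the bench: 0 shut, 0.185 fully open, sliding along the case's +x; stiff to about 1.5 N. Fully open it uncovers all four compartments. The bolt's pin holds it shut and enters the staple again only when the lid is within 2 mm of shut.
- lid_grip (a point): middle of the wooden grip batten on the lid: 14 mm thick along the case's x, 60 mm along its y, 24 mm tall; the point is 12 mm above the lid's top and 12 mm below the top of the batten (77 mm above the bench).
- bolt (a joint): travel of the steel bolt on the case's side (m): 0 shot into the staple on the lid, 0.022 fully drawn; it slides along the case's +y, away from the lid, at about 1 N. The lid is free from 0.013 on.
- bolt_knob (a point): point on the bolt's upright round knob, 12 mm in diameter, whose top is 103 mm above the bench (12 mm above this point); the steel plate under it is 65 mm above the bench. The guides on both sides along y leave it free to be pinched across the case's x.
- tray: fixed flat steel drip sheet 200 by 200 mm, 3 mm thick, no edge; the tins stand on it at the start, about 90 mm apart. Origin at the middle of its underside.
- roller_c (a point): bystander: hand ink roller, black rubber roll 100 mm long and 38 mm in diameter with a wooden handle; the point is the middle of the roll.
- mug: bystander: white mug, 76 mm wide, 90 mm tall; origin at its foot.
- die: bystander: steel embossing die block 60 by 90 mm, 28 mm tall; origin under its middle.
Things that resemble listed ones, but are neither listed nor needed, are in the scene too. Leave any pink or turquoise look-alike of the part that bears tin3_c alone.

How it is judged:
On the way, in this order (a step that is already met when the one before it is completed fails the run):
1. the bolt of the weight case is drawn (value of joint bolt above 0.017 m), for 0.2 s.
2. the lid of the weight case is slid open (value of joint lid above 0.17 m), for 0.2 s.
3. every tin stands in the goods pan and the needle rests inside the dark band (x of tin1_c in the frame of goods_pan_floor between -0.098 and 0.098 m and y of tin1_c in the frame of goods_pan_floor between -0.063 and 0.063 m and z of tin1_c in the frame of goods_pan_floor between 0.022 and 0.04 m and angle between each of tin1_c, tin2_c, tin3_c, tin4_c's own z axis and vertical below 0.12 rad and x of tin2_c in the frame of goods_pan_floor between -0.098 and 0.098 m and y of tin2_c in the frame of goods_pan_floor between -0.063 and 0.063 m and z of tin2_c in the frame of goods_pan_floor between 0.022 and 0.04 m and x of tin3_c in the frame of goods_pan_floor between -0.098 and 0.098 m and y of tin3_c in the frame of goods_pan_floor between -0.063 and 0.063 m and z of tin3_c in the frame of goods_pan_floor between 0.022 and 0.04 m and x of tin4_c in the frame of goods_pan_floor between -0.098 and 0.098 m and y of tin4_c in the frame of goods_pan_floor between -0.063 and 0.063 m and z of tin4_c in the frame of goods_pan_floor between 0.022 and 0.04 m and value of joint beam between -0.04 and 0.04 rad and velocity of joint beam between -0.05 and 0.05 rad/s), for 0.5 s.
At the end, for the whole second after the job is handed in: every tin present stands upright in the goods pan (centre inside its rim, tilt under 0.12 rad); the beam rests within 0.04 rad of level; every weight is on the round plate or inside the case; the lid is shut and the bolt shot home, each to within 6 mm (all of step 3 and ((horizontal distance between weight_200a_c and weight_plate_floor below 0.078 m and z of weight_200a_c in the frame of weight_plate_floor between 0.004 and 0.09 m) or (x of weight_200a_c in the frame of case_floor between -0.11 and 0.11 m and y of weight_200a_c in the frame of case_floor between -0.06 and 0.06 m and z of weight_200a_c in the frame of case_floor between 0 and 0.05 m)) and ((horizontal distance between weight_200b_c and weight_plate_floor below 0.078 m and z of weight_200b_c in the frame of weight_plate_floor between 0.004 and 0.09 m) or (x of weight_200b_c in the frame of case_floor between -0.11 and 0.11 m and y of weight_200b_c in the frame of case_floor between -0.06 and 0.06 m and z of weight_200b_c in the frame of case_floor between 0 and 0.05 m)) and ((horizontal distance between weight_100_c and weight_plate_floor below 0.078 m and z of weight_100_c in the frame of weight_plate_floor between 0.004 and 0.09 m) or (x of weight_100_c in the frame of case_floor between -0.11 and 0.11 m and y of weight_100_c in the frame of case_floor between -0.06 and 0.06 m and z of weight_100_c in the frame of case_floor between 0 and 0.05 m)) and ((horizontal distance between weight_50_c and weight_plate_floor below 0.078 m and z of weight_50_c in the frame of weight_plate_floor between 0.004 and 0.09 m) or (x of weight_50_c in the frame of case_floor between -0.11 and 0.11 m and y of weight_50_c in the frame of case_floor between -0.06 and 0.06 m and z of weight_50_c in the frame of case_floor between 0 and 0.05 m)) and value of joint each of lid, bolt below 0.006 m); the robot touches nothing.
It fails at once if the roller, the mug or the die block is moved more than 3 cm (distance of any of roller_c, mug, die from where it was at the start of the episode above 0.03 m).
Of tin1, tin2, tin3, tin4 only 2 to 3 are there at a start; the rules pass over those that are not, and their reading is None.
At some moment in a run one of tin1, tin2, tin3, tin4 may be knocked a few centimetres aside while the robot is not near it.
It also fails if it takes over 210 s, if anything falls off the work surface, if the arm or the gripper's body presses on something with over 40 N, if the wrist force passes 120 N, or if a joint passes its speed limit or range.

## Working session

There is one attempt and no reset: what is moved stays moved. The work goes in short steps, Python scripts to look and compute and a tool call to move; the robot and the scene stay as the last step left them, time stands still between calls to the robot, and variables do not carry over. Pictures are saved under pics/ and viewed, at most 14 in all, crops included, and the job is handed in when it is done.

Besides the shell and the picture viewer there is one more tool, called after "Emit:" by a JSON object that holds its "op" and its "data". step_arm: Moves the arm, as the interface text tells. Its arguments: {"type":"object","properties":{"deltas":{"type":"string"},"grip":{"type":"number"}},"required":["deltas"]}

```bash
mkdir -p pics; ls; cat > h.py <<'E'
import numpy as np, cv2
from station import sensors, eyes, order, bot
from scipy.spatial.transform import Rotation as R
def cam(name):
    s=sensors.sense(); c=eyes.calibration(name); im,d=eyes.read_camera(name)
    if name=="wrist":
        T=np.eye(4); T[:3,:3]=R.from_quat(np.roll(s["ee_rot"],-1)).as_matrix(); T[:3,3]=s["position"]
        W=T@np.array(c["T_tool_cam"])
    else: W=np.array(c["world_from_camera"])
    f=im.shape[0]/2/np.tan(np.radians(c["fov_y"])/2)
    return im,d,W,f,c["cx"],c["cy"]
def cloud(C):
    im,d,W,f,cx,cy=C; v,u=np.mgrid[:d.shape[0],:d.shape[1]]
    P=np.stack([(u-cx)/f*d,(v-cy)/f*d,d],-1)
    P=P@W[:3,:3].T+W[:3,3]; P[d==0]=np.nan; return P
def save(im,n,s=1.4): cv2.imwrite(f"pics/{n}.png",cv2.resize(im[:,:,::-1],None,fx=s,fy=s))
def masks(name,q,P,minc=0.3):
    for r in eyes.masks_of(name,q):
        if r["confidence"]<minc: continue
        m=r["region"]; p=P[m]; p=p[~np.isnan(p[:,0])]
        if len(p): print(q,round(r["confidence"],2),np.round(r["point"]),"n",len(p),"med",np.round(np.median(p,0),3),"lo",np.round(np.percentile(p,3,0),3),"hi",np.round(np.percentile(p,97,0),3))
E
python3 - <<'E'
from h import *
print(sensors.sense())
for n in ["top","side"]:
    C=cam(n);P=cloud(C);save(C[0],n+"0");np.save(n+"P.npy",P)
    for q in ["tin1_c","scale","goods_pan_floor","weight_plate_floor","case","lid_grip","bolt_knob","lid","roller_c","mug","die","tray"]: masks(n,q,P)
E
```

```text
pics
{'time_s': 0.0, 'qpos': array([-1.40821130e+00,  2.17796338e-01,  1.61497751e+00,  3.15231085e-06,
        1.31131155e+00, -1.12184152e-01]), 'dq': array([ 9.44450780e-04, -8.94418524e-05,  1.21144680e-03, -8.59935950e-04,
        1.32189868e-03,  1.96993032e-03]), 'effort': array([ 1.31762241e-03, -3.96845198e+01, -3.03855836e+01,  1.33497659e-05,
        9.90587636e-03,  5.13228159e-06]), 'position': array([ 0.16947902, -0.60074918,  0.24691943]), 'ee_rot': array([-1.24601331e-03,  9.90576858e-01,  1.36952309e-01, -2.98833603e-05]), 'force': array([0.5322223 , 0.03606177, 0.15698357]), 'moment': array([-0.02137602, -0.0588407 , -0.03119324]), 'finger_force': 0.0, 'grip_width': 1.0045336079655127}
scale 0.96 [272. 210.] n 6964 med [0.575 0.029 0.113] lo [ 0.502 -0.187  0.057] hi [0.684 0.162 0.126]
goods_pan_floor 0.92 [246. 202.] n 3202 med [0.594 0.104 0.114] lo [0.501 0.043 0.109] hi [0.689 0.167 0.122]
weight_plate_floor 0.85 [328. 215.] n 2138 med [ 0.564 -0.134  0.114] lo [ 0.502 -0.197  0.109] hi [ 0.629 -0.071  0.119]
weight_plate_floor 0.35 [409. 240.] n 3524 med [ 0.4
[... 2112 characters left out ...]
 0.466 -0.362  0.064] lo [ 0.368 -0.425  0.06 ] hi [ 0.582 -0.305  0.085]
roller_c 0.87 [218. 187.] n 466 med [0.821 0.064 0.035] lo [ 0.762  0.    -0.001] hi [0.892 0.088 0.041]
mug 0.71 [283. 159.] n 925 med [ 0.76  -0.115  0.057] lo [ 0.732 -0.179  0.005] hi [ 0.804 -0.084  0.089]
mug 0.34 [389. 174.] n 53 med [ 0.5   -0.27   0.079] lo [ 0.496 -0.279  0.066] hi [ 0.511 -0.249  0.1  ]
die 0.73 [337. 181.] n 1779 med [ 0.557 -0.131  0.112] lo [ 0.497 -0.198  0.108] hi [ 0.624 -0.065  0.114]
die 0.7 [367. 266.] n 848 med [ 0.372 -0.025  0.026] lo [ 0.34  -0.074  0.003] hi [0.406 0.01  0.029]
tray 0.86 [219. 361.] n 6831 med [0.463 0.373 0.002] lo [ 0.393  0.273 -0.001] hi [0.578 0.463 0.005]
```

View pics/top0.png

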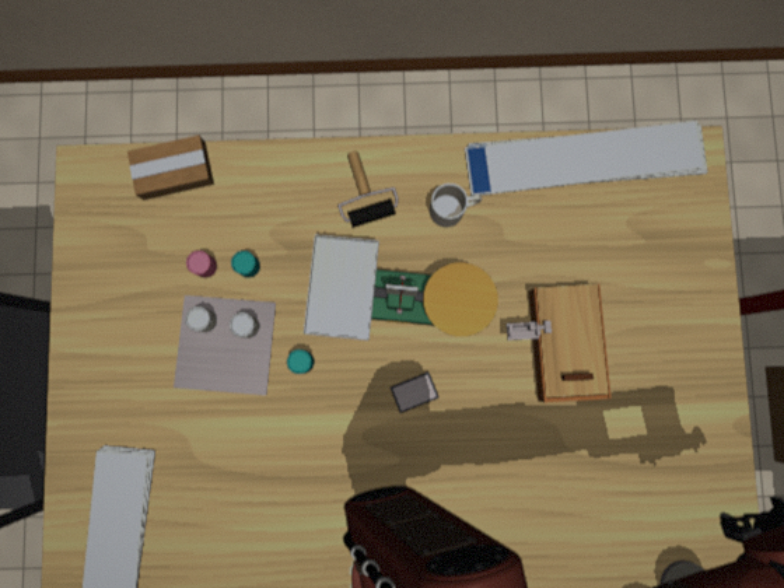

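View pics/side0.png

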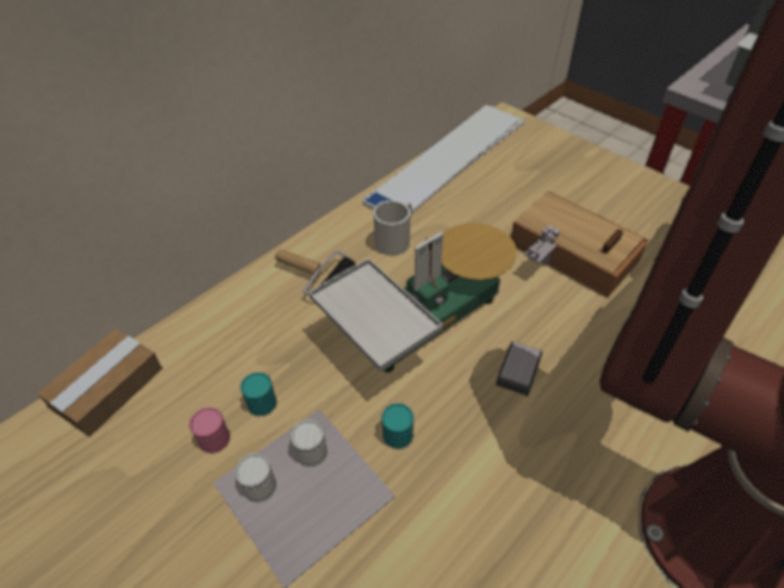

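The top view shows two plain tins on the tray, at (200,318) and (244,323), with pink and turquoise decoys around it. The scale is in the centre and the case is on the right, with its lid grip at the near end and its bolt on the +y side. Next I'll work out the exact geometry.

```bash
python3 - <<'E'
from h import *
def rect(p):
    r=cv2.minAreaRect((p*1000).astype(np.float32)); return np.round(r[0],1),np.round(r[1],1),round(r[2],2)
for n in ["top","side"]:
    P=np.load(n+"P.npy"); X,Y,Z=P[...,0],P[...,1],P[...,2]
    def box(x0,x1,y0,y1,z0,z1):
        m=(X>x0)&(X<x1)&(Y>y0)&(Y<y1)&(Z>z0)&(Z<z1)
        m=cv2.morphologyEx(m.astype(np.uint8),cv2.MORPH_OPEN,np.ones((2,2)))>0
        return P[m]
    lid=box(.3,.7,-.45,-.29,.05,.072);print(n,"lid",len(lid),rect(lid[:,:2]))
    for nm,b in dict(batten=(.3,.7,-.45,-.29,.079,.1),knob=(.45,.56,-.32,-.22,.088,.12),pan=(.45,.75,.03,.2,.1,.135),plate=(.45,.68,-.25,-.06,.105,.125),dial=(.5,.66,-.05,.06,.15,.22),tinA=(.48,.6,.25,.36,.045,.09),tinB=(.48,.6,.36,.48,.045,.09),deccase=(.3,.7,-.5,-.25,.055,.12)).items():
        q=box(*b)
        if len(q)>2: print(nm,len(q),"mean",np.round(q.mean(0),3),"zmed",np.round(np.median(q[:,2]),3),rect(q[:,:2]))
E
```

```text
top lid 3684 (array([ 468. , -377.4]), array([239.5, 163.1]), 2.23)
batten 156 mean [ 0.428 -0.354  0.082] zmed 0.086 (array([ 443.7, -339.8]), array([157.8,  58.7]), 36.91)
knob 17 mean [ 0.501 -0.281  0.089] zmed 0.099 (array([ 501. , -281.8]), array([19.3,  6.3]), 78.98)
pan 3317 mean [nan nan nan] zmed nan (array([594.5, 107.8]), array([140. , 202.2]), 80.89)
plate 2214 mean [nan nan nan] zmed nan (array([ 574.8, -146.5]), array([136.7, 166.2]), 35.62)
dial 104 mean [nan nan nan] zmed nan (array([579.9, -23.2]), array([13.3, 65.6]), 9.39)
tinA 261 mean [0.526 0.313 0.057] zmed 0.06 (array([526.4, 314.7]), array([47.2, 47.2]), 88.58)
tinB 264 mean [nan nan nan] zmed nan (array([533.1, 410.9]), array([40.7, 49.2]), 48.41)
deccase 4055 mean [nan nan nan] zmed nan (array([ 447., -354.]), array([243.1, 167.6]), 16.94)
side lid 2678 (array([ 471.5, -381.5]), array([251.4, 209.1]), 11.15)
batten 100 mean [nan nan nan] zmed nan (array([ 430.7, -345.3]), array([151.7,  66.4]), 46.76)
knob 29 mean [ 0.5   -0.279  0.089] zmed 0.092 (array([ 502.5, -290.5]), array([ 6.8, 43. ]), 11.0)
pan 3923 mean [nan nan nan] zmed nan (array([nan, nan]), array([0., 0.]), 0.0)
plate 1739 mean [nan nan nan] zmed nan (array([ 544.6, -167.7]), array([223.5, 135.4]), 70.33)
dial 389 mean [nan nan nan] zmed nan (array([597.3, -58.9]), array([ 21.5, 153.2]), 20.73)
tinA 477 mean [nan nan nan] zmed nan (array([533.6, 313.3]), array([40.9, 63.3]), 47.59)
tinB 535 mean [nan nan nan] zmed nan (array([546.6, 406.8]), array([35.8, 62.5]), 47.81)
deccase 2882 mean [nan nan nan] zmed nan (array([ 433.3, -366. ]), array([240.3, 195.6]), 27.17)
```

Emit:
{"op": "step_arm", "data": {"deltas": "0.955 -0.562 -0.167 0 0 -0.43; 0.955 -0.562 -0.167 0 0 -0.43; 0.955 -0.562 -0.167 0 0 -0.43; 0.955 -0.562 -0.167 0 0 -0.43; 0.955 -0.562 -0.167 0 0 -0.43; 0.955 -0.562 -0.167 0 0 -0.43; 0.955 -0.562 -0.167 0 0 -0.43; 0.955 -0.562 -0.167 0 0 -0.43"}}

```text
time_s: 2.3
position: [0.4001, -0.361, 0.2987]
ee_rot: [0.0, 0.686, 0.727, -0.0]
force: [0.1, -0.2, -0.2]
grip_width: 1.001
finger_force: 0.0
```

```bash
cat >> h.py <<'E'
def state():
    s=sensors.sense(); r=R.from_quat(np.roll(s["ee_rot"],-1)).as_matrix()
    print("t",round(s["time_s"],2),"pos",np.round(s["position"],4),"yaw",round(np.degrees(np.arctan2(r[1,0],r[0,0])),1),"tilt",np.round(r[:,2],3),"w",round(float(s["grip_width"]),3),"ff",round(float(s["finger_force"]),1),"F",np.round(s["force"],1),"q6",round(s["qpos"][5],2)); return s,r
def go(x,y,z,yaw=None):
    s,r=state(); d=r.T@(np.array([x,y,z])-s["position"])/0.3
    y0=np.degrees(np.arctan2(r[1,0],r[0,0])); 
    t=0 if yaw is None else -((yaw-y0+180)%360-180)/180
    print("-> deltas",np.round(d,3),"turn z",round(t,3))
E
python3 - <<'E'
from h import *
state(); print(np.round(eyes.calibration("wrist")["T_tool_cam"],3))
C=cam("wrist");P=cloud(C);save(C[0],"w1");np.save("w1P.npy",P)
for q in ["bolt_knob","lid_grip","lid","case"]: masks("wrist",q,P)
E
```

```text
t 2.3 pos [ 0.4001 -0.361   0.2987] yaw 93.3 tilt [ 0. -0. -1.] w 1.001 ff 0.0 F [ 0.1 -0.2 -0.2] q6 -0.92
[[ 0.    -0.961 -0.275  0.071]
 [ 1.     0.    -0.     0.001]
 [ 0.    -0.275  0.961 -0.125]
 [ 0.     0.     0.     1.   ]]
bolt_knob 0.77 [380.  99.] n 558 med [ 0.503 -0.273  0.077] lo [ 0.499 -0.301  0.073] hi [ 0.508 -0.241  0.103]
lid_grip 0.66 [342. 176.] n 20758 med [ 0.476 -0.358  0.064] lo [ 0.371 -0.422  0.063] hi [ 0.583 -0.303  0.087]
lid 0.37 [344. 176.] n 20962 med [ 0.477 -0.359  0.064] lo [ 0.371 -0.423  0.063] hi [ 0.583 -0.303  0.086]
case 0.94 [348. 174.] n 25507 med [ 0.482 -0.352  0.064] lo [ 0.362 -0.426  0.059] hi [ 0.582 -0.255  0.087]
```

View pics/w1.png

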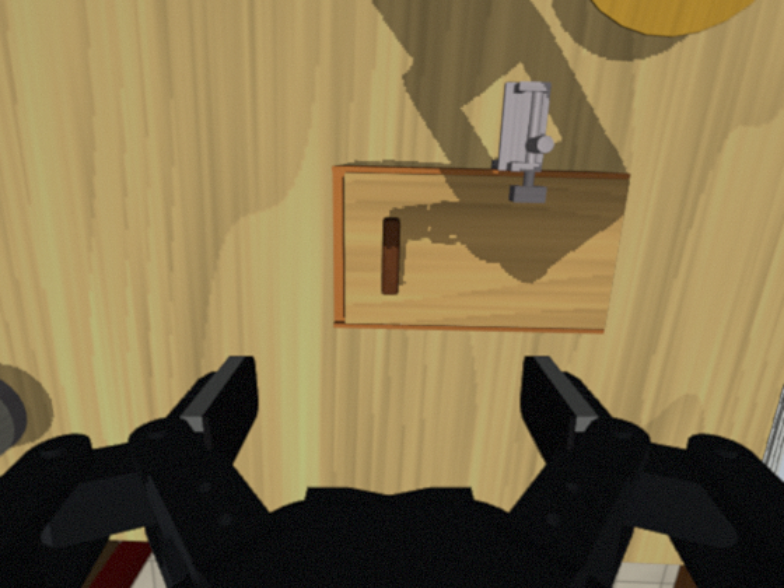

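The wrist view shows the bolt knob near (540,145) and the batten at (391,256), with the case nearly aligned to the tool. Now I'll extract exact positions.

```bash
python3 - <<'E'
from h import *
P=np.load("w1P.npy");X,Y,Z=P[...,0],P[...,1],P[...,2]
def st(n,m):
    q=P[m]; print(n,len(q),np.round(q.mean(0),4),"lo",np.round(q.min(0),4),"hi",np.round(q.max(0),4), [np.round(v,3) for v in cv2.minAreaRect((q[:,:2]*1000).astype(np.float32))])
st("knob",(Z>.095)&(Z<.11)&(abs(X-.5)<.04)&(abs(Y+.27)<.05))
st("knob2",(Z>.085)&(Z<.11)&(abs(X-.5)<.04)&(abs(Y+.27)<.05))
st("batten",(Z>.083)&(Z<.095)&(Y<-.3)&(Y>-.42)&(X<.46))
st("lid",(Z>.06)&(Z<.068)&(Y<-.29)&(Y>-.45)&(X>.34)&(X<.62))
go(.505,-.275,.16,92)
E
```

```text
knob 149 [ 0.5037 -0.2758  0.1016] lo [ 0.4984 -0.2813  0.095 ] hi [ 0.5103 -0.2701  0.1043] [array([ 504.316, -275.74 ]), array([11.217, 11.418]), np.float64(66.028)]
knob2 185 [ 0.5029 -0.2759  0.0993] lo [ 0.4984 -0.2813  0.0853] hi [ 0.5103 -0.2698  0.1043] [array([ 504.274, -275.719]), array([11.258, 11.4  ]), np.float64(64.414)]
batten 679 [ 0.4024 -0.3649  0.0879] lo [ 0.3949 -0.3955  0.0838] hi [ 0.4102 -0.3359  0.0906] [array([ 402.411, -365.702]), array([13.959, 59.457]), np.float64(1.641)]
lid 21358 [ 0.4782 -0.3606  0.0643] lo [ 0.3528 -0.435   0.06  ] hi [ 0.5917 -0.2903  0.0679] [array([ 472.807, -361.465]), array([236.25 , 141.268]), np.float64(1.728)]
t 2.55 pos [ 0.3996 -0.3616  0.2984] yaw 93.1 tilt [ 0. -0. -1.] w 1.0 ff 0.0 F [ 0.3 -0.5 -0.1] q6 -0.92
-> deltas [0.269 0.367 0.461] turn z 0.006
```

Emit:
{"op": "step_arm", "data": {"deltas": "0.267 0.365 0.35 0 0 0.008; 0.267 0.365 0.4 0 0 0.008; 0.267 0.365 0.46 0 0 0.008; 0.267 0.365 0.56 0 0 0.008; 0.267 0.365 0.688 0 0 0.008; 0.267 0.365 0.688 0 0 0.008", "grip": 0}}

```text
time_s: 3.3
position: [0.5017, -0.2735, 0.0882]
ee_rot: [-0.004, 0.697, 0.717, -0.001]
force: [0.0, 0.8, 0.6]
grip_width: 0.502
finger_force: 0.0
```

Emit:
{"op": "step_arm", "data": {"deltas": "0 0 0 0 0 0; 0 0 0 0 0 0; 0 0 0 0 0 0; 0 0 0 0 0 0; 0 0 0 0 0 0", "grip": -1}}

```text
time_s: 3.92
position: [0.504, -0.2768, 0.0945]
ee_rot: [0.0, 0.696, 0.718, -0.001]
force: [-5.4, -1.2, 3.2]
grip_width: 0.114
finger_force: 58.6
```

Emit:
{"op": "step_arm", "data": {"deltas": "0.025 0 0 0 0 0; 0.05 0 0 0 0 0; 0.075 0 0 0 0 0; 0.075 0 0 0 0 0; 0.075 0 0 0 0 0; 0.075 0 0 0 0 0"}}

```text
time_s: 4.68
position: [0.5033, -0.2549, 0.0945]
ee_rot: [0.001, 0.696, 0.718, -0.002]
force: [-5.8, -1.8, 2.1]
grip_width: 0.113
finger_force: 58.9
```

Emit:
{"op": "step_arm", "data": {"deltas": "0 0 0 0 0 0; 0 0 0 0 0 0; 0 0 0 0 0 0; 0 0 -0.1 0 0 0; 0 0 -0.25 0 0 0;0 0 -0.25 0 0 0", "grip": 0}}

```text
time_s: 5.42
position: [0.5072, -0.2549, 0.172]
ee_rot: [0.005, 0.696, 0.718, 0.001]
force: [0.0, 0.7, 1.3]
grip_width: 0.502
finger_force: 0.0
```

```bash
python3 - <<'E'
from h import *
go(.4024,-.3655,.085,91.7)
C=cam("top");P=cloud(C);X,Y,Z=P[...,0],P[...,1],P[...,2]
E
```

```text
t 5.42 pos [ 0.5072 -0.2549  0.172 ] yaw 91.7 tilt [ 0.009 -0.005 -1.   ] w 0.502 ff 0.0 F [0.  0.7 1.3] q6 -0.62
-> deltas [-0.356 -0.363  0.289] turn z 0.0
```

Emit:
{"op": "step_arm", "data": {"deltas": "-0.364 -0.353 0 0 0 0; -0.364 -0.353 0 0 0 0; -0.364 -0.353 0.05 0 0 0; -0.364 -0.353 0.15 0 0 0; -0.364 -0.353 0.267 0 0 0; -0.364 -0.353 0.267 0 0 0"}}

```text
time_s: 6.22
position: [0.3992, -0.3631, 0.0833]
ee_rot: [-0.004, 0.697, 0.717, 0.0]
force: [-0.4, 0.9, 0.2]
grip_width: 0.5
finger_force: 0.0
```

Emit:
{"op": "step_arm", "data": {"deltas": "0 0 0 0 0 0; 0 0 0 0 0 0; 0 0 0 0 0 0; 0 0 0 0 0 0; 0 0 0 0 0 0", "grip": -1}}

```text
time_s: 6.85
position: [0.4018, -0.3656, 0.088]
ee_rot: [0.001, 0.696, 0.718, 0.0]
force: [-1.1, 2.5, 6.0]
grip_width: 0.148
finger_force: 61.2
```

Emit:
{"op": "step_arm", "data": {"deltas": "0 0.08 0 0 0 0; 0 0.2 0 0 0 0; 0 0.32 0 0 0 0; 0 0.44 0 0 0 0; 0 0.54 0 0 0 0; 0 0.62 0 0 0 0; 0 0.62 0 0 0 0; 0 0.62 0 0 0 0"}}

```text
time_s: 7.85
position: [0.5866, -0.3598, 0.088]
ee_rot: [-0.001, 0.696, 0.718, -0.001]
force: [-4.6, 2.1, 7.1]
grip_width: 0.145
finger_force: 62.0
```

Emit:
{"op": "step_arm", "data": {"deltas": "0 0 0 0 0 0; 0 0 0 0 0 0; 0 0 0 0 0 0; 0 0 -0.25 0 0 0; 0 0 -0.45 0 0 0;-0.1 -0.35 -0.7 0 0 0;-0.2 -0.35 -0.7 0 0 0;-0.2 -0.35 -0.7 0 0 0", "grip": 0}}

```text
time_s: 8.85
position: [0.483, -0.4252, 0.3002]
ee_rot: [0.003, 0.697, 0.717, -0.0]
force: [0.6, -0.4, -0.2]
grip_width: 0.502
finger_force: 0.0
```

```bash
python3 - <<'E'
from h import *
state();C=cam("wrist");P=cloud(C);save(C[0],"w2");np.save("w2P.npy",P)
for q in ["weight_200a_c","weight_100_c","weight_50_c","lid_grip"]: masks("wrist",q,P)
E
```

```text
t 8.85 pos [ 0.483  -0.4252  0.3002] yaw 91.6 tilt [ 0.003 -0.004 -1.   ] w 0.502 ff 0.0 F [ 0.6 -0.4 -0.2] q6 -0.86
weight_200a_c 0.6 [300. 118.] n 436 med [ 0.509 -0.359  0.044] lo [ 0.497 -0.371  0.041] hi [ 0.522 -0.348  0.056]
weight_200a_c 0.37 [439. 112.] n 24412 med [ 0.662 -0.353  0.064] lo [ 0.555 -0.416  0.063] hi [ 0.768 -0.298  0.086]
weight_100_c 0.56 [231. 118.] n 290 med [ 0.431 -0.367  0.039] lo [ 0.42  -0.377  0.018] hi [ 0.439 -0.358  0.052]
weight_50_c 0.54 [199. 119.] n 195 med [ 0.39  -0.366  0.034] lo [ 0.383 -0.373  0.011] hi [ 0.394 -0.359  0.048]
lid_grip 0.68 [441. 114.] n 24492 med [ 0.662 -0.353  0.064] lo [ 0.555 -0.417  0.063] hi [ 0.768 -0.298  0.086]
```

View pics/w2.png

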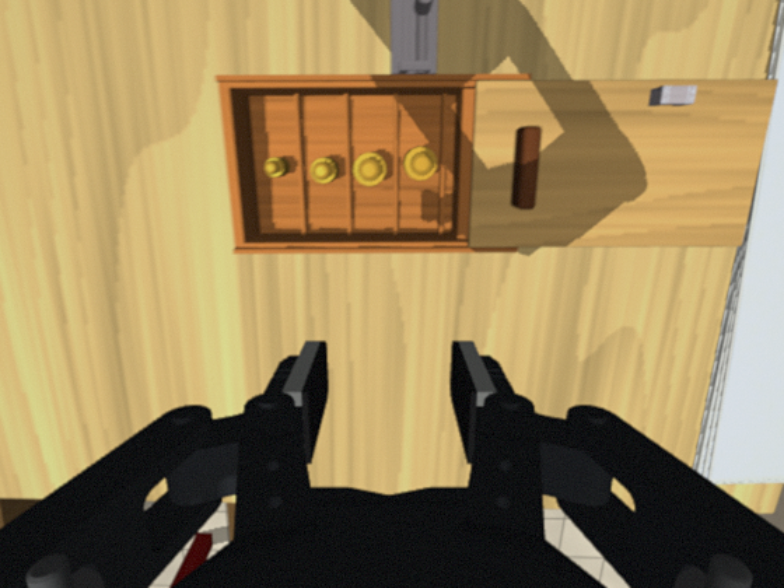

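Emit:
{"op": "step_arm", "data": {"deltas": "1 0.1 0 0 0 0; 1 0.1 0 0 0 0; 1 0.1 0 0 0 0; 1 0.1 0 0 0 0; 1 0.1 0 0 0 0"}}

```text
time_s: 9.72
position: [0.5047, -0.118, 0.2947]
ee_rot: [-0.002, 0.695, 0.719, -0.0]
force: [1.2, 0.2, -0.2]
grip_width: 0.499
finger_force: 0.0
```

Emit:
{"op": "step_arm", "data": {"deltas": "1 0.1 0 0 0 0; 1 0.1 0 0 0 0; 1 0.1 0 0 0 0; 1 0.1 0 0 0 0; 1 0.1 0 0 0 0", "grip": 1}}

```text
time_s: 10.35
position: [0.5247, 0.1826, 0.2947]
ee_rot: [-0.001, 0.695, 0.719, -0.001]
force: [0.5, -0.5, 0.1]
grip_width: 1.0
finger_force: 0.0
```

Emit:
{"op": "step_arm", "data": {"deltas": "0.35 0 0 0 0 0; 0.35 0 0 0 0 0; 0.35 0 0 0 0 0; 0.35 0 0 0 0 0"}}

```text
time_s: 10.85
position: [0.522, 0.284, 0.2951]
ee_rot: [-0.0, 0.696, 0.718, -0.002]
force: [-0.1, 0.3, -0.1]
grip_width: 1.003
finger_force: 0.0
```

```bash
cat >> h.py <<'E'
def tops(P,z0,z1,x0,x1,y0,y1,minn=30):
    X,Y,Z=P[...,0],P[...,1],P[...,2]
    m=(Z>z0)&(Z<z1)&(X>x0)&(X<x1)&(Y>y0)&(Y<y1)
    n,l,s,c=cv2.connectedComponentsWithStats(m.astype(np.uint8))
    for i in range(1,n):
        if s[i,4]>minn:
            q=P[l==i]; (cc,sz,a)=cv2.minAreaRect((q[:,:2]*1000).astype(np.float32)); (ce,ra)=cv2.minEnclosingCircle((q[:,:2]*1000).astype(np.float32))
            print(" top",s[i,4],"px",np.round(c[i]),"mean",np.round(q.mean(0),4),"circ",np.round(ce,1),round(ra,1))
E
python3 - <<'E'
from h import *
tops(np.load("w2P.npy"),.047,.06,.37,.55,-.41,-.31,20)
state();C=cam("wrist");P=cloud(C);save(C[0],"w3");np.save("w3P.npy",P)
tops(P,.055,.075,.3,.8,.2,.55)
masks("wrist","tin1_c",P,.1)
E
```

```text
top 382 px [333. 109.] mean [ 0.5459 -0.3514  0.0479] circ [ 546.6 -356.5] 46.5
 top 203 px [302. 116.] mean [ 0.5098 -0.3592  0.0546] circ [ 510.1 -359.1] 9.0
 top 195 px [264. 120.] mean [ 0.4677 -0.3649  0.0547] circ [ 467.7 -364.9] 9.0
 top 120 px [230. 121.] mean [ 0.4287 -0.3671  0.0506] circ [ 428.2 -367.1] 7.0
t 10.85 pos [0.522  0.284  0.2951] yaw 91.8 tilt [-0.003 -0.002 -1.   ] w 1.003 ff 0.0 F [-0.1  0.3 -0.1] q6 0.35
 top 2086 px [303.  56.] mean [0.5441 0.4111 0.0601] circ [544.2 410.8] 25.9
 top 2001 px [415.  60.] mean [0.6632 0.4116 0.0572] circ [663.3 411.2] 26.1
 top 1667 px [285. 145.] mean [0.5291 0.3191 0.0601] circ [529.2 318.7] 25.9
 top 1589 px [400. 150.] mean [0.6605 0.317  0.0571] circ [660.4 316.6] 26.0
 top 686 px [217. 231.] mean [0.4498 0.2119 0.0572] circ [449.7 203.8] 25.4
```

View pics/w3.png

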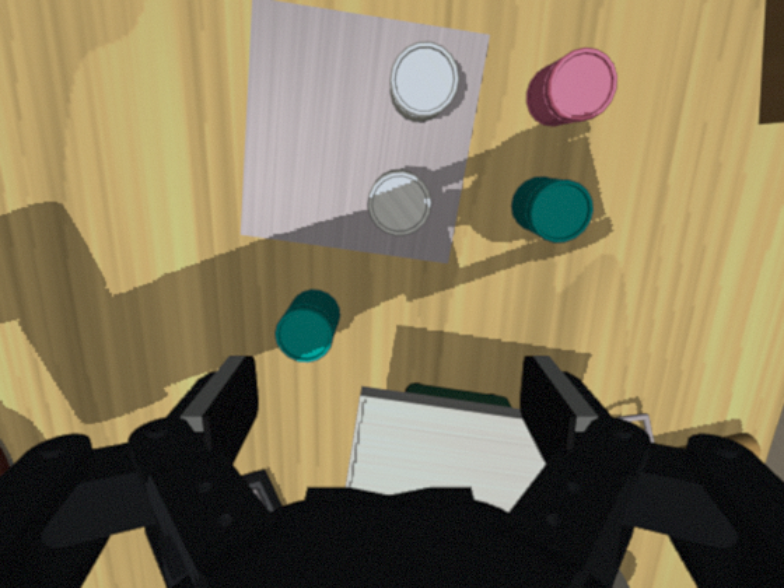

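The two plain tins are at picture (400,203) and (425,80), which is world (0.529,0.319) and (0.544,0.411). I'll grasp the nearer one.

Emit:
{"op": "step_arm", "data": {"deltas": "0.116 0.027 0.2 0 0 0; 0.116 0.027 0.4 0 0 0; 0.116 0.027 0.6 0 0 0; 0.116 0.027 0.75 0 0 0; 0.116 0.027 0.833 0 0 0; 0.116 0.027 0.833 0 0 0"}}

```text
time_s: 11.7
position: [0.5281, 0.3162, 0.0441]
ee_rot: [-0.001, 0.697, 0.717, -0.003]
force: [-0.0, -0.5, -1.1]
grip_width: 1.003
finger_force: 0.0
```

Emit:
{"op": "step_arm", "data": {"deltas": "0 0 0 0 0 0; 0 0 0 0 0 0; 0 0 0 0 0 0; 0 0 0 0 0 0; 0 0 -0.1 0 0 0; 0 0 -0.3 0 0 0; 0 0 -0.55 0 0 0; 0 0 -0.55 0 0 0", "grip": -1}}

```text
time_s: 12.7
position: [0.5333, 0.3202, 0.219]
ee_rot: [0.002, 0.696, 0.718, 0.006]
force: [0.0, 0.1, -1.1]
grip_width: 0.593
finger_force: 62.7
```

```bash
python3 - <<'E'
from h import *
C=cam("wrist");P=cloud(C);np.save("w4P.npy",P);save(C[0],"w4")
for r in eyes.masks_of("wrist","goods_pan_floor")[:2]:
    q=P[r["region"]&(P[...,2]>.1)&(P[...,2]<.135)]; print(r["confidence"],len(q),[np.round(v,3) for v in cv2.minAreaRect((q[:,:2]*1000).astype(np.float32))],np.median(q[:,2]))
go(.545,.112,.2)
E
```

```text
0.67 1289 [array([672.807, 146.824]), array([26.454, 74.133]), np.float64(49.6)] 0.11278651181852298
t 12.8 pos [0.5311 0.3192 0.2146] yaw 91.7 tilt [ 0.004  0.002 -1.   ] w 0.591 ff 62.7 F [ 0.2  0.1 -1.5] q6 0.4
-> deltas [-0.692  0.025  0.047] turn z 0
```

Emit:
{"op": "step_arm", "data": {"deltas": "-0.692 0.025 0 0 0 0; -0.692 0.025 0 0 0 0; -0.692 0.025 0 0 0 0; -0.692 0.025 0 0 0 0; -0.692 0.025 0.08 0 0 0; -0.692 0.025 0.15 0 0 0; -0.692 0.025 0.19 0 0 0; -0.692 0.025 0.207 0 0 0"}}

```text
time_s: 13.8
position: [0.5424, 0.1117, 0.1479]
ee_rot: [-0.001, 0.696, 0.718, -0.001]
force: [-0.4, -0.0, -0.5]
grip_width: 0.592
finger_force: 62.7
```

Emit:
{"op": "step_arm", "data": {"deltas": "0 0 0 0 0 0; 0 0 0 0 0 0; 0 0 0 0 0 0; 0 0 0 0 0 0; 0 0 -0.06 0 0 0; 0 0 -0.2 0 0 0; 0 0 -0.5 0 0 0; 0 0 -0.5 0 0 0", "grip": 0.6}}

```text
time_s: 14.8
position: [0.5459, 0.1115, 0.3065]
ee_rot: [0.003, 0.696, 0.718, 0.003]
force: [-0.2, -0.8, 0.2]
grip_width: 0.798
finger_force: 0.0
```

Emit:
{"op": "step_arm", "data": {"deltas": "0.62 -0.05 0 0 0 0; 0.62 -0.05 0 0 0 0; 0.62 -0.05 0 0 0 0; 0.62 -0.05 0 0 0 0", "grip": 1}}

```text
time_s: 15.3
position: [0.5223, 0.3008, 0.3015]
ee_rot: [-0.0, 0.694, 0.72, 0.001]
force: [0.1, -0.9, -1.2]
grip_width: 1.002
finger_force: 0.0
```

```bash
python3 - <<'E'
from h import *
s,r=state()
C=cam("wrist");P=cloud(C);np.save("w5P.npy",P)
tops(P,.055,.075,.3,.62,.25,.55)
Q=cloud(cam("top"));tops(Q,.14,.2,.45,.72,.05,.2,20)
for q in ["needle_tip","beam"]: 
  for n in ["side"]:
    C=cam(n);save(C[0][150:290,220:380],"s5",4.5);masks(n,q,cloud(C),.1)
E
```

```text
t 15.3 pos [0.5223 0.3008 0.3015] yaw 92.0 tilt [ 0.001  0.002 -1.   ] w 1.002 ff 0.0 F [ 0.1 -0.9 -1.2] q6 0.37
 top 1915 px [300.  75.] mean [0.5441 0.4112 0.0601] circ [544.2 410.6] 25.9
 top 289 px [241. 222.] mean [0.5422 0.1088 0.1546] circ [542.6 108.6] 25.7
needle_tip 0.92 [292. 211.] n 4963 med [0.572 0.051 0.098] lo [ 0.494 -0.188  0.087] hi [0.687 0.169 0.131]
beam 0.65 [292. 214.] n 4805 med [0.572 0.051 0.098] lo [ 0.494 -0.185  0.092] hi [0.687 0.169 0.131]
beam 0.61 [382. 177.] n 102 med [ 0.5   -0.251  0.076] lo [ 0.496 -0.293  0.051] hi [ 0.527 -0.216  0.103]
```

View pics/s5.png

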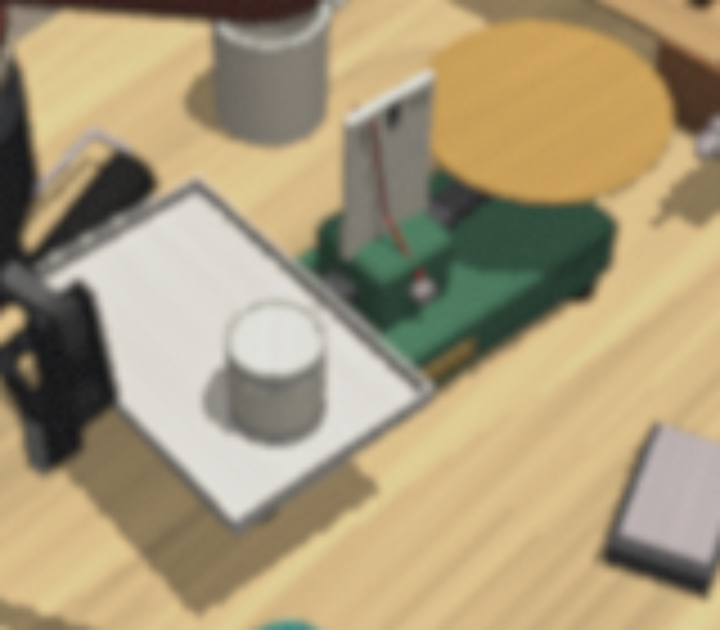

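The needle is far over towards the goods pan, so the beam is on or near its stop with one tin. Tin B is undisturbed and I'll take it next.

Emit:
{"op": "step_arm", "data": {"deltas": "0.37 0.083 0.1 0 0 0; 0.37 0.083 0.3 0 0 0; 0.37 0.083 0.5 0 0 0; 0.37 0.083 0.7 0 0 0; 0.37 0.083 0.8 0 0 0; 0.37 0.083 0.86 0 0 0;0.37 0.083 0.86 0 0 0"}}

```text
time_s: 16.48
position: [0.5447, 0.4073, 0.0411]
ee_rot: [-0.0, 0.697, 0.717, -0.001]
force: [0.8, 0.2, -0.1]
grip_width: 1.0
finger_force: 0.0
```

Emit:
{"op": "step_arm", "data": {"deltas": "0 0 0 0 0 0; 0 0 0 0 0 0; 0 0 0 0 0 0; 0 0 0 0 0 0; 0 0 -0.1 0 0 0; 0 0 -0.3 0 0 0; 0 0 -0.55 0 0 0; 0 0 -0.55 0 0 0", "grip": -1}}

```text
time_s: 17.48
position: [0.5481, 0.4106, 0.2152]
ee_rot: [0.002, 0.696, 0.718, 0.006]
force: [0.1, -0.4, 0.0]
grip_width: 0.586
finger_force: 62.5
```

```bash
python3 - <<'E'
from h import *
go(.642,.098,.2)
E
```

```text
t 17.48 pos [0.5481 0.4106 0.2152] yaw 91.7 tilt [ 0.011  0.007 -1.   ] w 0.586 ff 62.5 F [ 0.1 -0.4  0. ] q6 0.51
-> deltas [-1.051  0.281  0.047] turn z 0
```

Emit:
{"op": "step_arm", "data": {"deltas": "-0.8 0.29 0 0 0 0; -0.8 0.29 0 0 0 0; -0.8 0.29 0 0 0 0; -0.8 0.29 0 0 0 0; -0.8 0.29 0 0 0 0"}}

```text
time_s: 18.1
position: [0.6397, 0.1666, 0.206]
ee_rot: [0.0, 0.699, 0.716, -0.001]
force: [-0.2, -0.0, -1.3]
grip_width: 0.598
finger_force: 62.5
```

Emit:
{"op": "step_arm", "data": {"deltas": "-0.246 0 0 0 0 0; -0.246 0 0 0 0 0; -0.246 0 0.08 0 0 0; -0.246 0 0.15 0 0 0; -0.246 0 0.2 0 0 0; -0.246 0 0.225 0 0 0; -0.246 0 0.235 0 0 0; -0.246 0 0.235 0 0 0"}}

```text
time_s: 19.1
position: [0.6415, 0.0981, 0.1388]
ee_rot: [0.0, 0.696, 0.718, 0.0]
force: [-3.4, 0.3, 6.5]
grip_width: 0.595
finger_force: 63.1
```

Emit:
{"op": "step_arm", "data": {"deltas": "0 0 0 0 0 0; 0 0 0 0 0 0; 0 0 0 0 0 0; 0 0 0 0 0 0; 0 0 -0.06 0 0 0; 0 0 -0.2 0 0 0; 0 0 -0.5 0 0 0; 0 0 -0.5 0 0 0", "grip": 0.6}}

```text
time_s: 20.1
position: [0.6434, 0.0975, 0.2935]
ee_rot: [0.003, 0.697, 0.718, 0.003]
force: [0.5, -0.3, 0.1]
grip_width: 0.801
finger_force: 0.0
```

```bash
python3 - <<'E'
from h import *
go(.468,-.365,.2,1.7)
Q=cloud(cam("top"));tops(Q,.14,.2,.45,.72,.05,.2,20)
E
```

```text
t 20.1 pos [0.6434 0.0975 0.2935] yaw 91.7 tilt [ 0.009  0.    -1.   ] w 0.801 ff 0.0 F [ 0.5 -0.3  0.1] q6 0.01
-> deltas [-1.524 -0.633  0.306] turn z 0.5
 top 84 px [249. 187.] mean [0.6374 0.0858 0.1544] circ [639.6  87.9] 23.1
```

Emit:
{"op": "step_arm", "data": {"deltas": "-0.95 -0.633 0 0 0 0.25; -0.95 -0.633 0 0 0 0.25; -0.95 -0.633 0 0 0 0.25; -0.95 -0.633 0 0 0 0.25; -0.95 -0.633 0 0 0 0.25; -0.95 -0.633 0 0 0 0.25", "grip": 0}}

```text
time_s: 20.9
position: [0.458, -0.1953, 0.2868]
ee_rot: [0.0, 0.919, 0.395, -0.0]
force: [-0.5, 0.4, -0.6]
grip_width: 0.501
finger_force: 0.0
```

```bash
python3 - <<'E'
from h import *
go(.468,-.365,.1,1.7)
Q=cloud(cam("top"));tops(Q,.14,.2,.45,.72,.05,.2,20)
E
```

```text
t 20.9 pos [ 0.458  -0.1953  0.2868] yaw 46.5 tilt [ 0.    -0.001 -1.   ] w 0.501 ff 0.0 F [-0.5  0.4 -0.6] q6 0.21
-> deltas [-0.387  0.413  0.623] turn z 0.249
 top 282 px [245. 186.] mean [0.6415 0.097  0.1544] circ [641.9  97.1] 26.2
 top 289 px [241. 222.] mean [0.5422 0.1087 0.1546] circ [542.3 108.8] 25.7
```

Emit:
{"op": "step_arm", "data": {"deltas": "-0.387 0.413 0.1 0 0 0.249; -0.387 0.413 0.2 0 0 0.249; -0.387 0.413 0.29 0 0 0.249; -0.387 0.413 0.29 0 0 0.249; -0.387 0.413 0.29 0 0 0.249; -0.387 0.413 0.29 0 0 0.249; -0.387 0.413 0.29 0 0 0.249"}}

```text
time_s: 21.82
position: [0.4711, -0.3623, 0.2009]
ee_rot: [0.001, 1.0, 0.018, 0.001]
force: [0.8, -0.4, -0.4]
grip_width: 0.503
finger_force: 0.0
```

```bash
python3 - <<'E'
from h import *
C=cam("wrist");P=cloud(C);np.save("w6P.npy",P);save(C[0],"w6",1)
tops(P,.049,.062,.36,.535,-.41,-.31,20)
go(.468,-.365,.043,1.7)
E
```

```text
top 345 px [277. 150.] mean [ 0.5107 -0.3592  0.0546] circ [ 510.4 -359.2] 8.9
 top 317 px [281. 198.] mean [ 0.4687 -0.3649  0.0545] circ [ 468.2 -365. ] 9.0
 top 153 px [282. 238.] mean [ 0.4291 -0.3671  0.0508] circ [ 428.7 -367.1] 7.0
 top 723 px [279. 303.] mean [ 0.3621 -0.3668  0.0552] circ [ 362.2 -363.7] 46.1
t 21.88 pos [ 0.471  -0.3623  0.2008] yaw 2.0 tilt [ 0.002 -0.002 -1.   ] w 0.502 ff 0.0 F [-0.6  0.7  0.1] q6 0.76
-> deltas [-0.011  0.008  0.526] turn z 0.002
```

Emit:
{"op": "step_arm", "data": {"deltas": "-0.009 0.009 0.15 0 0 0; -0.009 0.009 0.3 0 0 0; -0.009 0.009 0.42 0 0 0; -0.009 0.009 0.5 0 0 0; -0.009 0.009 0.527 0 0 0; -0.009 0.009 0.527 0 0 0"}}

```text
time_s: 22.62
position: [0.4681, -0.3653, 0.0417]
ee_rot: [0.0, 1.0, 0.017, 0.0]
force: [-0.2, 0.4, -0.0]
grip_width: 0.503
finger_force: 0.0
```

Emit:
{"op": "step_arm", "data": {"deltas": "0 0 0 0 0 0; 0 0 0 0 0 0; 0 0 0 0 0 0; 0 0 0 0 0 0; 0 0 -0.1 0 0 0; 0 0 -0.3 0 0 0; 0 0 -0.55 0 0 0; 0 0 -0.55 0 0 0", "grip": -1}}

```text
time_s: 23.62
position: [0.4701, -0.3679, 0.2125]
ee_rot: [0.004, 1.0, 0.016, 0.004]
force: [0.6, -0.0, -1.9]
grip_width: 0.3
finger_force: 59.3
```

```bash
python3 - <<'E'
from h import *
go(.564,-.134,.2)
P=cloud(cam("top"))
for r in eyes.masks_of("top","weight_plate_floor")[:1]:
    q=P[r["region"]&(P[...,2]>.1)&(P[...,2]<.14)]; print(len(q),cv2.minEnclosingCircle((q[:,:2]*1000).astype(np.float32)),q.mean(0))
E
```

```text
t 23.62 pos [ 0.4701 -0.3679  0.2125] yaw 1.9 tilt [ 0.008 -0.008 -1.   ] w 0.3 ff 59.3 F [ 0.6 -0.  -1.9] q6 0.76
-> deltas [ 0.338 -0.769  0.038] turn z 0
2268 ((564.2128295898438, -133.84588623046875), 75.05330657958984) [ 0.56359442 -0.13330033  0.13058327]
```

Emit:
{"op": "step_arm", "data": {"deltas": "0.479 -0.756 0 0 0 0; 0.479 -0.756 0 0 0 0; 0.479 -0.756 0 0 0 0; 0.479 -0.756 0 0 0 0; 0.479 -0.756 0.06 0 0 0; 0.479 -0.756 0.11 0 0 0; 0.479 -0.756 0.14 0 0 0; 0.479 -0.756 0.158 0 0 0"}}

```text
time_s: 24.72
position: [0.6024, -0.1354, 0.1574]
ee_rot: [-0.0, 1.0, 0.015, -0.001]
force: [-0.5, -0.4, -0.1]
grip_width: 0.3
finger_force: 59.8
```

Emit:
{"op": "step_arm", "data": {"deltas": "0 0 0 0 0 0; 0 0 0 0 0 0; 0 0 0 0 0 0; 0 0 0 0 0 0; 0 0 -0.06 0 0 0; 0 0 -0.2 0 0 0; 0 0 -0.4 0 0 0; 0 0 -0.4 0 0 0", "grip": 0}}

```text
time_s: 25.72
position: [0.608, -0.1352, 0.2886]
ee_rot: [0.003, 1.0, 0.017, 0.008]
force: [-0.3, -0.7, -0.0]
grip_width: 0.5
finger_force: 0.0
```

Emit:
{"op": "step_arm", "data": {"deltas": "-0.57 0.78 0 0 0 0; -0.57 0.78 0 0 0 0; -0.57 0.78 0 0 0 0; -0.57 0.78 0 0 0 0; -0.57 0.78 0 0 0 0; -0.57 0.78 0 0 0 0"}}

```text
time_s: 26.48
position: [0.4389, -0.3756, 0.2791]
ee_rot: [0.0, 1.0, 0.014, -0.0]
force: [0.9, 0.1, -0.1]
grip_width: 0.497
finger_force: 0.0
```

```bash
cat >> h.py <<'E'
def beam(save_as=None):
    for n in ["top","side"]:
        C=cam(n);P=cloud(C);X,Y,Z=P[...,0],P[...,1],P[...,2]
        pl=(np.hypot(X-.564,Y+.134)<.07)&(Z>.09)&(Z<.14); pan=(abs(X-.594)<.085)&(abs(Y-.104)<.05)&(Z>.085)&(Z<.135)
        zp,zg=np.median(Z[pl]),np.median(Z[pan]); print(n,"plate z",round(zp,4),"pan z",round(zg,4),"tilt",round((zp-zg)/.24,3))
        if n=="side" and save_as: save(C[0][150:260,270:380],save_as,5)
        tops(P,.12,.2,.48,.72,-.22,.2,8)
E
python3 - <<'E'
from h import *
go(.429,-.367,.043,1.7); beam("s6")
E
```

```text
t 26.48 pos [ 0.4389 -0.3756  0.2791] yaw 1.6 tilt [-0. -0. -1.] w 0.497 ff 0.0 F [ 0.9  0.1 -0.1] q6 0.71
-> deltas [-0.032 -0.03   0.787] turn z -0.0
top plate z 0.1153 pan z 0.1124 tilt 0.012
 top 20 px [227. 170.] mean [0.6935 0.1465 0.1242] circ [686.9 140.8] 19.1
 top 10 px [242. 169.] mean [0.694  0.1042 0.1242] circ [694.2 105.3] 11.5
 top 16 px [257. 170.] mean [0.6888 0.0632 0.1243] circ [688.8  63.2] 19.9
 top 640 px [239. 194.] mean [0.6159 0.1119 0.1667] circ [618.3 113.6] 53.0
 top 9 px [222. 196.] mean [0.6204 0.164  0.1243] circ [620.1 163.8] 9.6
 top 99 px [330. 199.] mean [ 0.5992 -0.1348  0.151 ] circ [ 603.7 -135. ] 17.1
 top 68 px [286. 208.] mean [ 0.5757 -0.0157  0.1598] circ [576.2 -15.8] 28.7
 top 26 px [218. 225.] mean [0.5368 0.1746 0.1256] circ [538.4 173.9] 33.8
 top 9 px [263. 239.] mean [0.496  0.0514 0.1249] circ [496.9  52.3] 9.6
side plate z 0.1133 pan z 0.1106 tilt 0.011
 top 155 px [330. 164.] mean [ 0.5946 -0.1298  0.1426] circ [ 599.4 -133.9] 15.5
 top 458 px [305. 187.] mean [ 0.575  -0.0111  0.1611] circ [577.7 -14.4] 30.9
 top 9 px [266. 188.] mean [0.6685 0.0306 0.1222] circ [670.9  29.4] 11.5
 top 1184 px [258. 215.] mean [0.6006 0.125  0.1533] circ [592.4 105.3] 117.5
 top 64 px [291. 210.] mean [0.574  0.0426 0.1222] circ [576.3  42.9] 75.8
```

View pics/s6.png

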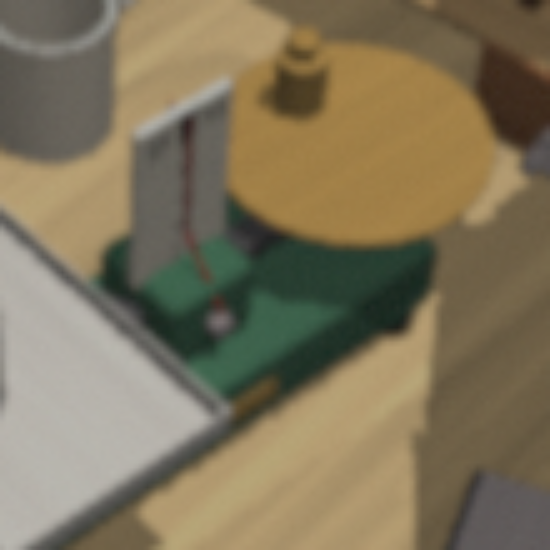

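The needle sits in the dark band at (187,128). The point cloud for the tins looks odd, though, so I'll check the pan.

```bash
python3 - <<'E'
from h import *
C=cam("top");P=cloud(C);a=C[0][150:260,200:350]
save(a,"t7",5.3); tops(P,.16,.19,.48,.72,.02,.2,8);tops(P,.05,.07,.35,.62,.2,.5,50)
beam()
E
```

```text
top 282 px [244. 185.] mean [0.6419 0.0981 0.1698] circ [641.5  98.1] 25.6
 top 286 px [233. 202.] mean [0.5945 0.1276 0.1701] circ [594.2 127.5] 26.0
 top 116 px [209. 258.] mean [0.4491 0.2102 0.0584] circ [449.8 204.8] 24.6
top plate z 0.1154 pan z 0.1125 tilt 0.012
 top 10 px [233. 168.] mean [0.6974 0.1304 0.1243] circ [697.2 132.1] 9.8
 top 36 px [255. 170.] mean [0.6894 0.0699 0.1246] circ [687.9  71.8] 45.6
 top 635 px [239. 194.] mean [0.6161 0.112  0.1671] circ [617.4 111.9] 53.1
 top 101 px [330. 199.] mean [ 0.5995 -0.1357  0.1498] circ [ 602.2 -141. ] 18.8
 top 9 px [220. 208.] mean [0.5855 0.1685 0.1246] circ [585.8 167.8] 11.4
 top 72 px [287. 208.] mean [ 0.5757 -0.0158  0.1611] circ [576.7 -15.9] 28.8
 top 23 px [218. 225.] mean [0.5388 0.1748 0.124 ] circ [539.3 174.7] 29.3
side plate z 0.1132 pan z 0.1106 tilt 0.011
 top 157 px [330. 164.] mean [ 0.5949 -0.1298  0.1425] circ [ 598.1 -133.9] 15.0
 top 451 px [305. 187.] mean [ 0.575  -0.0108  0.161 ] circ [576.9 -14.2] 30.9
 top 1111 px [260. 211.] mean [0.6038 0.115  0.1553] circ [591.7  92.1] 111.9
 top 27 px [226. 213.] mean [0.6798 0.1564 0.1222] circ [675.5 152.8] 25.1
 top 48 px [248. 238.] mean [0.5865 0.1698 0.122 ] circ [594.9 168.4] 53.5
 top 66 px [282. 253.] mean [0.5023 0.1482 0.1223] circ [513.1 136.9] 46.0
```

View pics/t7.png

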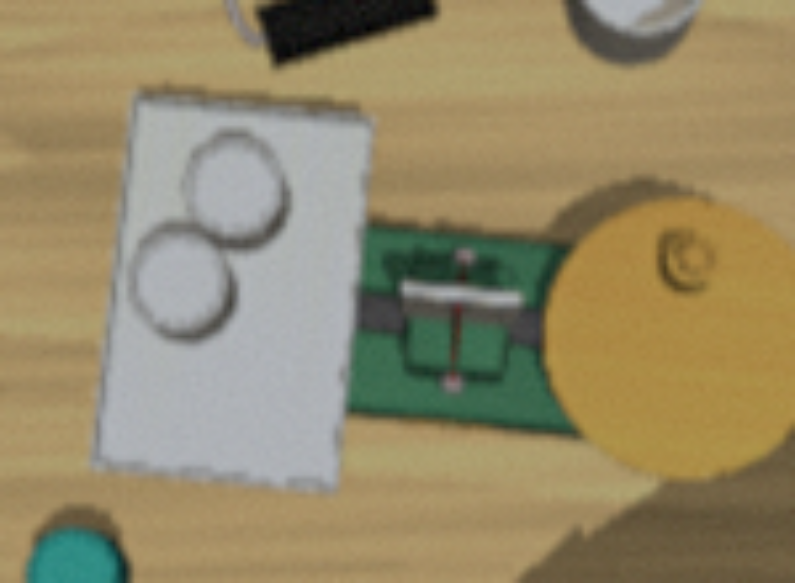

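A tin was bumped to (0.594,0.128) but still stands upright in the pan. Both tops are at 0.170 and the tilt is about 0.012 rad, so one 200 g weight balances them. Next I'll shut the lid.

Emit:
{"op": "step_arm", "data": {"deltas": "0.495 -0.038 0.1 0 0 -0.5; 0.495 -0.038 0.2 0 0 -0.5; 0.495 -0.038 0.263 0 0 -0.5; 0.495 -0.038 0.263 0 0 -0.5; 0.495 -0.038 0.263 0 0 -0.5; 0.495 -0.038 0.263 0 0 -0.5; 0.495 -0.038 0.263 0 0 -0.5; 0.495 -0.038 0.263 0 0 -0.5", "grip": 0}}

```text
time_s: 27.72
position: [0.5896, -0.3555, 0.1998]
ee_rot: [-0.0, 0.717, 0.697, 0.0]
force: [-0.4, 0.3, 0.0]
grip_width: 0.495
finger_force: 0.0
```

```bash
python3 - <<'E'
from h import *
go(.5866,-.3598,.088,91.7)
P=cloud(cam("wrist")); tops(P,.083,.095,.55,.62,-.42,-.3)
E
```

```text
t 27.73 pos [ 0.5896 -0.3555  0.1998] yaw 88.3 tilt [-0.  0. -1.] w 0.495 ff 0.0 F [-0.4  0.3  0. ] q6 -0.62
-> deltas [-0.015 -0.01   0.373] turn z -0.019
 top 1273 px [274. 209.] mean [ 0.5874 -0.358   0.0879] circ [ 587.5 -359.6] 29.8
```

Emit:
{"op": "step_arm", "data": {"deltas": "-0.015 -0.009 0.1 0 0 -0.019; -0.015 -0.009 0.25 0 0 -0.019; -0.015 -0.009 0.34 0 0 -0.019; -0.015 -0.009 0.373 0 0 -0.019; -0.015 -0.009 0.373 0 0 -0.019"}}

```text
time_s: 28.4
position: [0.5861, -0.3608, 0.0877]
ee_rot: [-0.0, 0.699, 0.715, -0.0]
force: [0.7, 0.2, 0.5]
grip_width: 0.503
finger_force: 0.0
```

Emit:
{"op": "step_arm", "data": {"deltas": "0 0 0 0 0 0; 0 0 0 0 0 0; 0 0 0 0 0 0; 0 0 0 0 0 0; 0 0 0 0 0 0", "grip": -1}}

```text
time_s: 29.02
position: [0.5866, -0.3624, 0.0905]
ee_rot: [0.001, 0.699, 0.715, -0.0]
force: [-2.5, 0.3, 5.0]
grip_width: 0.148
finger_force: 59.9
```

Emit:
{"op": "step_arm", "data": {"deltas": "0 -0.08 0 0 0 0; 0 -0.2 0 0 0 0; 0 -0.32 0 0 0 0; 0 -0.44 0 0 0 0; 0 -0.54 0 0 0 0; 0 -0.61 0 0 0 0; 0 -0.62 0 0 0 0; 0 -0.62 0 0 0 0"}}

```text
time_s: 30.02
position: [0.4016, -0.3681, 0.0904]
ee_rot: [0.003, 0.699, 0.715, -0.0]
force: [1.2, -3.1, 6.9]
grip_width: 0.148
finger_force: 60.7
```

Emit:
{"op": "step_arm", "data": {"deltas": "0 0 0 0 0 0; 0 0 0 0 0 0; 0 0 0 0 0 0; 0 0 -0.2 0 0 0; 0 0 -0.45 0 0 0; 0.2 0.351 -0.45 0 0 0;0.2 0.351 -0.45 0 0 0; 0.2 0.351 -0.45 0 0 0", "grip": 0}}

```text
time_s: 31.02
position: [0.5067, -0.301, 0.2235]
ee_rot: [0.0, 0.698, 0.717, 0.001]
force: [-0.5, -0.5, 0.2]
grip_width: 0.5
finger_force: 0.0
```

```bash
python3 - <<'E'
from h import *
C=cam("wrist");P=cloud(C); tops(P,.095,.112,.46,.55,-.3,-.22,10);tops(P,.083,.095,.36,.62,-.42,-.3)
go(.5037,-.2537,.092,91.7)
E
```

```text
top 190 px [274. 143.] mean [ 0.504  -0.2533  0.1022] circ [ 504.  -253.5] 5.9
 top 979 px [161. 262.] mean [ 0.4037 -0.3634  0.0877] circ [ 403.8 -365.2] 29.9
t 31.07 pos [ 0.5048 -0.302   0.2227] yaw 91.4 tilt [-0.001  0.    -1.   ] w 0.501 ff 0.0 F [ 0.  -0.1  0.1] q6 -0.68
-> deltas [0.161 0.001 0.436] turn z -0.001
```

Emit:
{"op": "step_arm", "data": {"deltas": "0.16 -0.001 0.1 0 0 0; 0.16 -0.001 0.25 0 0 0; 0.16 -0.001 0.38 0 0 0; 0.16 -0.001 0.43 0 0 0; 0.16 -0.001 0.436 0 0 0; 0.16 -0.001 0.436 0 0 0"}}

```text
time_s: 31.82
position: [0.5033, -0.2565, 0.0937]
ee_rot: [0.001, 0.7, 0.715, 0.0]
force: [0.5, 0.4, 0.7]
grip_width: 0.5
finger_force: 0.0
```

Emit:
{"op": "step_arm", "data": {"deltas": "0 0 0 0 0 0; 0 0 0 0 0 0; 0 0 0 0 0 0; 0 0 0 0 0 0; 0 0 0 0 0 0", "grip": -1}}

```text
time_s: 32.45
position: [0.5032, -0.2561, 0.094]
ee_rot: [0.001, 0.699, 0.715, -0.0]
force: [-2.0, 0.5, 6.3]
grip_width: 0.12
finger_force: 58.6
```

Emit:
{"op": "step_arm", "data": {"deltas": "-0.025 0 0 0 0 0; -0.05 0 0 0 0 0; -0.073 0 0 0 0 0; -0.073 0 0 0 0 0; -0.073 0 0 0 0 0; -0.073 0 0 0 0 0"}}

```text
time_s: 33.2
position: [0.5039, -0.2781, 0.094]
ee_rot: [0.001, 0.699, 0.715, 0.0]
force: [-1.5, -0.6, 6.1]
grip_width: 0.121
finger_force: 58.6
```

Bolt travelled the full 22 mm without resistance. I'll release it, back off and verify.

Emit:
{"op": "step_arm", "data": {"deltas": "0 0 0 0 0 0; 0 0 0 0 0 0; 0 0 0 0 0 0; 0 0 -0.2 0 0 0; 0 0 -0.4 0 0 0; -0.2 -0.2 -0.6 0 0 0; -0.35 -0.3 -0.6 0 0 0; -0.35 -0.3 -0.6 0 0 0", "grip": 0}}

```text
time_s: 34.2
position: [0.4141, -0.3867, 0.2742]
ee_rot: [0.002, 0.7, 0.714, -0.0]
force: [0.5, 0.3, -0.7]
grip_width: 0.502
finger_force: 0.0
```

```bash
python3 - <<'E'
from h import *
state();C=cam("wrist");P=cloud(C);save(C[0],"w9",1.2); tops(P,.095,.112,.46,.55,-.31,-.22,10);tops(P,.083,.095,.36,.62,-.42,-.3)
C=cam("top");P=cloud(C); tops(P,.16,.19,.48,.72,.02,.2,8); beam("s9")
E
```

```text
t 34.2 pos [ 0.4141 -0.3867  0.2742] yaw 91.1 tilt [ 0.002 -0.003 -1.   ] w 0.502 ff 0.0 F [ 0.5  0.3 -0.7] q6 -0.89
 top 185 px [382.  66.] mean [ 0.5036 -0.276   0.1016] circ [ 504.2 -275.9] 5.9
 top 833 px [265. 162.] mean [ 0.4025 -0.3647  0.0879] circ [ 403.  -365.6] 29.9
 top 281 px [244. 185.] mean [0.6417 0.0979 0.1698] circ [642.4  98.1] 26.3
 top 286 px [233. 202.] mean [0.5944 0.1274 0.1701] circ [594.6 127.2] 25.8
top plate z 0.1154 pan z 0.1125 tilt 0.012
 top 15 px [230. 168.] mean [0.6985 0.139  0.1237] circ [699.9 137.8] 15.6
 top 34 px [254. 170.] mean [0.6895 0.0703 0.1245] circ [688.   71.8] 45.6
 top 640 px [239. 194.] mean [0.616  0.1118 0.1667] circ [617.1 111.8] 53.1
 top 11 px [221. 198.] mean [0.6136 0.165  0.1237] circ [614.1 164.7] 14.2
 top 99 px [330. 199.] mean [ 0.5987 -0.1351  0.151 ] circ [ 602.3 -139.2] 17.3
 top 72 px [286. 208.] mean [ 0.5759 -0.0157  0.1597] circ [576.6 -15.9] 28.8
 top 11 px [219. 218.] mean [0.5574 0.1724 0.1236] circ [556.4 172.4] 12.9
 top 9 px [263. 239.] mean [0.4961 0.052  0.1242] circ [497.2  53.9] 9.9
side plate z 0.1132 pan z 0.1107 tilt 0.011
 top 154 px [330. 164.] mean [ 0.5947 -0.1298  0.1428] circ [ 598.4 -133.6] 15.2
 top 461 px [305. 187.] mean [ 0.5751 -0.011   0.1613] circ [576.5 -13.9] 30.7
 top 1091 px [256. 210.] mean [0.6112 0.119  0.1559] circ [629.8  99.6] 88.2
 top 169 px [280. 240.] mean [0.5299 0.1252 0.1221] circ [565.9 108.9] 96.7
```

View pics/w9.png

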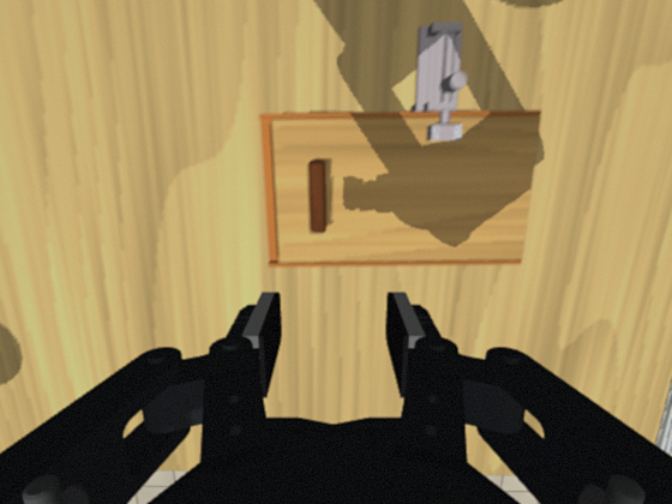

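View pics/s9.png

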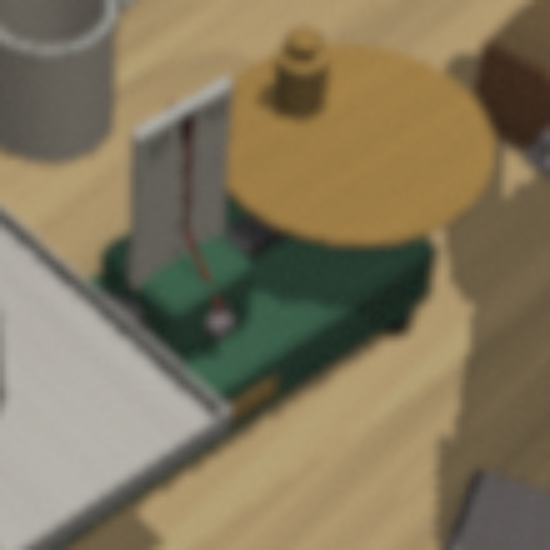

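The lid is shut with the bolt pin in its staple at (445,130). The needle is in the band at (187,128), the tins are standing and the arm is clear, so I'll hand in.

```bash
python3 -c "
from station import order; print(order.job_done())"
```

```text
the job is handed in; nothing more can be done
None
```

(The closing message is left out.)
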